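# Open a jar in the jar brace

### The arm

A 6-joint arm with a two-finger parallel gripper is mounted at the origin on a cart in front of the work surface, level with it; the furniture and walls round the work are solid. World frame = base frame: x ahead of the robot, y to its left, z up, the work surface at z = 0. Lengths are in m, angles in rad, forces in N, time in s.
With the tool pointing down it reaches from about 0.425 to 0.95 m from the base axis. Payload 14.7 kg.
Tool frame: the origin (TCP) lies between the finger pads; the fingertips stand 14 mm ahead of it and the grasp point (between the pads) lies 5 mm behind it; z points along the fingers, y is the line along which they close (so a half turn about z gives the same grasp; the last joint's range is limited). The gripper opens to 85 mm and grips with 20 to 120 N. Pads are 22 mm wide; open, the fingers measure 114 mm over their backs; the gripper's body (76 mm by 85 mm) begins 54 mm behind the grasp point. The pads swing forward as they close: fully open they stand 13 mm farther back than shut.
Start: joints at [-1.249, 0.48, 1.596, -0, 1.065, -0.047], TCP at [0.234, -0.606, 0.225] pointing down, gripper open.
Joint ranges: [-2.75, 2.75], [-0.82, 2.05], [0.23, 2.67], [-1.56, 4.7], [0.09, 2.69], [-2.92, 2.92]. Speed limits (rad/s): [1.89, 1.89, 2.39, 3.01, 3.01, 3.01].

### API

Orientations are given as a unit quaternion [x, y, z, w].
In Python, from station import ctrl, solve_ik, viewer gives the robot as it stands. Calls block until the motion is done:
- ctrl.move_to(position, orientation): joint-space move of the TCP to a pose.
- ctrl.move_linear(position, frame=None, vel=0.15): straight line of the TCP; frame=None keeps the orientation; vel is the mean speed in m/s.
- ctrl.move_j(angles): joint-space move.
- ctrl.set_gripper(opening, newtons=None): finger opening in m; newtons is the grip in N (None keeps the last); returns when the fingers have stopped.
- ctrl.hold(seconds).
- solve_ik(position, orientation): joint angles nearest the present ones, or None.
- ctrl.state(): the state.
- viewer.snapshot(name): name is "scene" or "top"; returns a dict with "frame" (480x640x3 uint8, red, green, blue), "camera_matrix" (3x3 intrinsics, pixels), "k1" (the pictures are not rectified: a ray, as slopes to the right and down, at radius r is drawn at 1 + k1 r^2 times it, then the intrinsics apply), "R" (3x3) and "t" (3): a world point X has camera coordinates R X + t. Camera axes: x right, y down, z forward; pixel columns grow to the right and rows downward; lengths in m; the calibration is good to about 2 mm. A picture is of the moment at which its call begins. There is no depth.
A pose or a line that the arm cannot do raises ctrl.MotionError and nothing moves.
- ctrl.finish_job(): hands the job in; it is judged then, once.
Trained networks look in a picture, given as the dict that the camera call returned (one of the last four; its "shot" number tells which), for a name from the list of things; names that differ only in an ending like _2 or _b are one class to them, and where a whole thing is asked for, a point or a joint stands for the part that bears it (a point fixed in the world has none). Each returns a list of dicts, best first, with "score" (0 to 1); they miss things now and then, are a little off and sometimes report something else, mostly with a low value. They report only what shows in the picture. A call takes as long as a camera call. They do not tell look-alikes from the thing itself.
- viewer.boxes_of(picture, target): "pixel" ([column, row] in pixels, amid what is visible of it).
- viewer.regions_of(picture, target): "pixels" (480x640 bool, what is visible of it) and "pixel" ([column, row] in pixels, amid what is visible of it).
The state is a dict: "time": time; "joints": joint angles; "qvel": joint speeds; "joint_torque": joint torques, N m; "tcp_pos": TCP position; "orientation": TCP orientation; "ft_force": force on the tool from outside, world axes, zero at the start; "torque": the same for the moment, N m; "width": finger opening in m; "gripper_force": force on a finger pad.
Only numpy, scipy, OpenCV 4.12 (cv2) and the standard library are available. Lean on these libraries where they do the work, as an engineer would, in place of code of your own. Each camera call takes 0.05 s, during which the arm holds its last target. There are 200 camera calls.

### The job

Set the square blue jar, with its yellow cap still screwed tight, upright into the square pocket of the grey jar brace so that it stands flat on the pocket floor. With the brace keeping the jar from turning, unscrew the cap counter-clockwise and stop turning once its thread lets go, lift it straight up, and finish while holding the cap level in the gripper centred just above the jar's open mouth, clear of it by a centimetre or two; do not put the cap down. The jar stays seated in the brace, and the other things on the worktop are left where they are.

Things in the scene. Friction and masses are not known exactly. Their poses are not given: they have to be found in the camera images.
- jar: Stoneware jar, loose, about 0.45 kg, standing on the worktop. Square blue body 58 x 58 mm, 60 mm high, sides along the jar's x and y axes; above it a shoulder and a round white neck, 38 mm across (46 mm over the thread ramps). Origin: centre of the underside, z up. The cap is on tight enough to carry the jar by it.
- jar_rim (a point): Centre of the jar's mouth at the top of the neck, 88 mm above the jar's origin; axes as the jar's. Three equal short thread ramps stand out from the neck, 120 degrees apart; their undersides climb 2 mm counter-clockwise.
- cap: Yellow twist-off cap, 54 mm across (fine ribs add 0.6 mm in radius), 24 mm high, 0.07 kg, black dash on its top along its +x. Origin: centre of the skirt's open lower edge, z up; screwed on, about 74 mm above the jar's origin. A sprung seal inside (16 N) makes it tight: turning takes about 0.2 N m, more than the jar standing free resists. Starts 12 to 30 degrees counter-clockwise of the jar's x.
- cap_top (a point): Centre of the cap's flat top, 24 mm above the cap's origin. Let a be the angle from jar x to cap x, counter-clockwise from above, modulo 120 degrees. The thread lets go at a = 68; from 70 to 102 the cap lifts straight off; near 104 its lugs meet end stops. A turn of 65 degrees frees it from any start. Pulled before it is free, the jar comes up with it.
- brace: Jar brace: grey block 110 x 110 x 40 mm fixed to the worktop, a steel screw head at each top corner (stands 2.5 mm proud) and in its middle a square pocket 61.5 x 61.5 mm, 32 mm deep, sides along the brace's x and y axes, 5 mm chamfer round its mouth. Origin: centre of the underside, z up. The jar fits at any quarter turn.
- pocket_floor (a point): Centre of the pocket's floor, 8 mm above the brace's origin, 32 mm below the block's top; a seated jar's origin lies here, and its cap's top is then about 105 mm above the worktop.
- ramekin_a: Bystander: small ribbed dish, 68 mm across, 38 mm high, behind the work. Origin: centre of its underside.
- ramekin_b: Bystander: small ribbed dish, 68 mm across, 38 mm high, behind the work. Origin: centre of its underside.
- burner_cap: Bystander: black cast burner cap, 72 mm disc 20 mm high, behind the work to the left. Origin: centre of its underside.
- timer: Bystander: white wind-up timer, 74 mm across, 55 mm high, behind the work. Origin: centre of its underside.
- tomato_tin: Bystander: small tin, 58 mm across, 72 mm high, right of the work. Origin: centre of its underside. (Nearer the robot, at x 0.34, y -0.34, a fixed bench can opener 0.41 m tall: swing over it. Bottles up to 0.28 m high stand along the back, x above 0.78; a steel pan 66 mm high at x 0.68, y -0.32; a cast weight 66 mm high at x 0.34, y 0.23.)
Things that resemble listed ones, but are neither listed nor needed, are in the scene too. Of the things that look like the jar, the middle-sized one is meant.

How it is judged:
On the way, in this order (a step that is already met when the one before it is completed fails the run):
1. the jar stands flat and square in the brace's pocket with the cap still screwed on (horizontal distance between jar and brace below 0.004 m and z of jar in the frame of brace between 0.005 and 0.0105 m and angle between jar's own z axis and vertical below 0.04 rad and (angle between the x axis of jar and the x axis of brace, either way round below 0.1 rad or angle between the x axis of jar and the y axis of brace, either way round below 0.1 rad) and z of cap in the frame of jar below 0.0765 m and angle between the x axis of cap and the x axis of jar, either way round below 0.85 rad and horizontal distance between cap and jar below 0.004 m), for 0.2 s.
2. the cap comes up off the thread while the jar stays in the pocket (horizontal distance between jar and brace below 0.004 m and z of jar in the frame of brace between 0.005 and 0.0105 m and angle between jar's own z axis and vertical below 0.04 rad and (angle between the x axis of jar and the x axis of brace, either way round below 0.1 rad or angle between the x axis of jar and the y axis of brace, either way round below 0.1 rad) and z of cap in the frame of jar above 0.088 m and horizontal distance between cap and jar below 0.02 m), for 0.1 s.
At the end, for the whole second after the job is handed in: Jar in the pocket: within 4 mm of its centre, 2.5 mm of its floor, 0.04 rad of upright, 0.1 rad of square. Fingers hold the cap still, level (0.15 rad), lower edge 3 to 47 mm above the rim, within 15 mm of the jar's axis, touching neither jar nor brace, still 57 to 123 degrees round from jar x (horizontal distance between jar and brace below 0.004 m and z of jar in the frame of brace between 0.005 and 0.0105 m and angle between jar's own z axis and vertical below 0.04 rad and (angle between the x axis of jar and the x axis of brace, either way round below 0.1 rad or angle between the x axis of jar and the y axis of brace, either way round below 0.1 rad) and z of cap in the frame of jar between 0.091 and 0.135 m and horizontal distance between cap and jar below 0.015 m and angle between cap's own z axis and vertical below 0.15 rad and angle between the x axis of cap and the x axis of jar, either way round above 1 rad and contact force between the fingers and cap above 1 N and contact force between cap and jar below 0.1 N and contact force between cap and brace below 0.1 N and linear speed of cap below 0.02 m/s); the arm keeps its last pose, push and grip.
It fails at once if the jar is tipped more than 0.5 rad (angle between jar's own z axis and vertical above 0.5 rad).
It fails at once if a bystander is moved more than 3 cm (distance of any of ramekin_a, ramekin_b, burner_cap, timer, tomato_tin from where it was at the start of the episode above 0.03 m).
It also fails if it takes over 56 s, if anything falls off the work surface, if the arm or the gripper's body presses on something with over 40 N, if the wrist force passes 120 N, or if a joint passes its speed limit or range.

## Working session

There is one attempt and no reset: what is moved stays moved. The work goes in short steps, each a Python script; the robot and the scene stay as the last script left them, time stands still between calls to the robot, and variables do not carry over. Pictures are saved under pics/ and viewed, at most 10 in all, crops included, and the job is handed in when it is done.

```bash
mkdir -p pics; ls; cat > h.py <<'E'
import numpy as np, cv2
from station import ctrl, solve_ik, viewer
def ray(p,px):
    K=p["camera_matrix"];d=np.array([(px[0]-K[0,2])/K[0,0],(px[1]-K[1,2])/K[1,1]])
    s=d.copy()
    for _ in range(30): s=d/(1+p["k1"]*(s@s))
    R=np.array(p["R"]);return -R.T@p["t"], R.T@np.array([s[0],s[1],1])
def at_z(p,px,z):
    c,r=ray(p,px);return c+r*(z-c[2])/r[2]
def proj(p,X):
    c=np.array(p["R"])@np.array(X)+p["t"];s=c[:2]/c[2];s=s*(1+p["k1"]*(s@s));K=p["camera_matrix"]
    return np.array([K[0,0]*s[0]+K[0,2],K[1,1]*s[1]+K[1,2]])
def save(p,n): cv2.imwrite("pics/"+n,p["frame"][:,:,::-1])
E
python3 - <<'E'
from h import *
for n in("scene","top"):
    p=viewer.snapshot(n);save(p,n+"0.png");print(n,-np.array(p["R"]).T@p["t"],p["k1"],p["camera_matrix"][0,0])
    for t in("jar","cap","brace"):
        for b in viewer.regions_of(p,t)[:5]: 
            z={"jar":.05,"cap":.098,"brace":.04}[t]
            ys,xs=np.nonzero(b["pixels"])
            print(t,round(b["score"],2),np.round(b["pixel"]),b["pixels"].sum(),xs.min(),xs.max(),ys.min(),ys.max(),np.round(at_z(p,b["pixel"],z),3))
E
```

```text
pics
scene [ 0.65346673 -1.00137442  1.2037767 ] 0.043135931385170856 618.1755021256968
jar 0.95 [310. 158.] 1186 294 326 134 181 [0.538 0.222 0.05 ]
jar 0.93 [305. 204.] 505 292 317 187 215 [0.54 0.05 0.05]
jar 0.86 [266. 244.] 446 258 277 232 258 [ 0.457 -0.082  0.05 ]
jar 0.58 [324. 250.] 2089 297 345 226 273 [ 0.597 -0.094  0.05 ]
cap 0.89 [306. 186.] 374 295 315 174 194 [0.541 0.069 0.098]
brace 0.74 [321. 251.] 2109 297 345 226 273 [ 0.589 -0.089  0.04 ]
top [ 0.46147284 -0.06138254  1.06518053] 0.025610799735174553 489.468266537994
jar 0.88 [161. 268.] 1678 137 186 249 289 [0.537 0.22  0.05 ]
jar 0.73 [297. 316.] 416 290 310 302 324 [ 0.448 -0.061  0.05 ]
cap 0.92 [223. 269.] 605 209 236 257 284 [0.536 0.086 0.098]
brace 0.61 [302. 253.] 2792 274 331 223 280 [ 0.579 -0.067  0.04 ]
```

View pics/scene0.png

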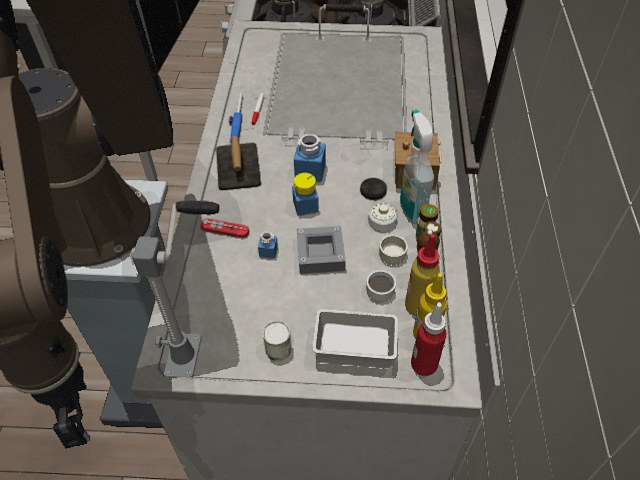

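View pics/top0.png

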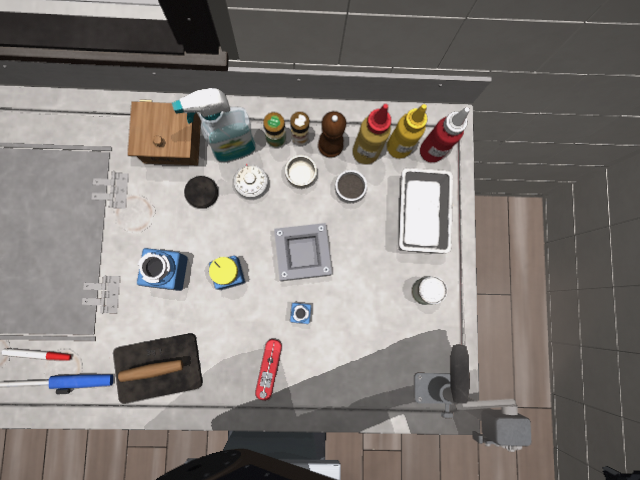

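Look-alikes: the large open blue jar at top (161,268) / scene (310,158), the middle yellow-capped one at top (225,271) / scene (305,195), and the small one at top (300,313) / scene (267,245). I choose the middle one. Next I fit the jar and brace silhouettes in both views.

```bash
cat > fit.py <<'E'
from h import *
from scipy.optimize import minimize
S=4
def box(x,y,a,w,z0,z1):
    c,s=np.cos(a),np.sin(a)
    return [[x+c*u-s*v,y+s*u+c*v,z] for z in(z0,z1) for u,v in((-w,-w),(w,-w),(w,w),(-w,w))]
def cyl(x,y,r,z0,z1): return [[x+r*np.cos(t),y+r*np.sin(t),z] for z in(z0,z1) for t in np.linspace(0,6.28,40)]
def hull(p,P,m):
    q=np.array([proj(p,X) for X in P])*S+S/2-.5
    cv2.fillConvexPoly(m,cv2.convexHull(np.round(q*16).astype(np.int32)),1,shift=4)
def model(p,kind,v,z=0):
    m=np.zeros((480*S,640*S),np.uint8);x,y,a=v
    if kind=="jar":
        hull(p,box(x,y,a,.029,z,z+.06),m);hull(p,cyl(x,y,.0273,z+.074,z+.098),m);hull(p,cyl(x,y,.021,z+.055,z+.08),m)
    else: hull(p,box(x,y,a,.055,0,.04),m)
    return m
def fit(ps,ms,kind,v0):
    big=[cv2.resize(m.astype(np.float32),None,fx=S,fy=S,interpolation=cv2.INTER_LINEAR)>.5 for m in ms]
    f=lambda v:sum(1-(lambda M:(M&b).sum()/(M|b).sum())(model(p,kind,v).astype(bool)) for p,b in zip(ps,big))
    best=None
    for a in np.radians([-40,-20,0,20,40]):
        r=minimize(f,[*v0,a],method="Nelder-Mead",options=dict(initial_simplex=np.array([[*v0,a],[v0[0]+.006,v0[1],a],[v0[0],v0[1]+.006,a],[*v0,a+.2]]),maxiter=70,xatol=1e-4,fatol=1e-4))
        if best is None or r.fun<best.fun: best=r
    return best.x,best.fun
def near(p,c,r=45):
    m=np.zeros((480,640),bool);c=np.int32(c);m[c[1]-r:c[1]+r,c[0]-r:c[0]+r]=1;return m
E
cat > m.py <<'E'
from fit import *
ps=[viewer.snapshot(n) for n in("scene","top")]
jm=[];bm=[]
for p in ps:
    hsv=cv2.cvtColor(p["frame"],cv2.COLOR_RGB2HSV)
    m=(hsv[...,1]>110)&(hsv[...,2]>35)&near(p,proj(p,[.535,.08,.05]),32)
    m=cv2.morphologyEx(m.astype(np.uint8),cv2.MORPH_CLOSE,np.ones((5,5)))
    n,l,st,_=cv2.connectedComponentsWithStats(m);m=l==l[tuple(np.int32(proj(p,[.535,.08,.098]))[::-1])]
    print("jarpx",m.sum());jm.append(m)
    b=viewer.regions_of(p,"brace")[0]["pixels"].astype(np.uint8)
    cs,_=cv2.findContours(b,0,1);c=max(cs,key=cv2.contourArea);b[:]=0;cv2.drawContours(b,[c],-1,1,-1);bm.append(b>0)
vj,e=fit(ps,jm,"jar",[.535,.08]);print("jar",vj,np.degrees(vj[2]),e)
vb,e=fit(ps,bm,"brace",[.583,-.075]);print("brace",vb,np.degrees(vb[2]),e)
for i in(0,1):
    print("single",i,fit(ps[i:i+1],jm[i:i+1],"jar",vj[:2]),fit(ps[i:i+1],bm[i:i+1],"brace",vb[:2]))
p=ps[1];hsv=cv2.cvtColor(p["frame"],cv2.COLOR_RGB2HSV)
Y=((hsv[...,0]>20)&(hsv[...,0]<38)&(hsv[...,1]>110)&(hsv[...,2]>90)&near(p,proj(p,[*vj[:2],.1]),25)).astype(np.uint8)
cs,_=cv2.findContours(cv2.morphologyEx(Y,cv2.MORPH_CLOSE,np.ones((7,7))),0,1);el=cv2.fitEllipse(max(cs,key=cv2.contourArea))
print("cap ellipse",el,at_z(p,el[0],.096))
h=cv2.cvtColor(p["frame"],cv2.COLOR_RGB2GRAY)
D=(h<70)&(cv2.erode(cv2.morphologyEx(Y,cv2.MORPH_CLOSE,np.ones((9,9))),np.ones((2,2)))>0)
ys,xs=np.nonzero(D);c=at_z(p,[xs.mean(),ys.mean()],.098);d=c[:2]-vj[:2];print("dash",len(xs),d,np.degrees(np.arctan2(d[1],d[0])))
tiles=[]
for p,k in zip(ps,(0,1)):
    im=cv2.resize(p["frame"],None,fx=S,fy=S,interpolation=cv2.INTER_CUBIC)
    for kind,v in(("jar",vj),("brace",vb)):
        cs,_=cv2.findContours(model(p,kind,v),0,1);cv2.drawContours(im,cs,-1,(255,0,0),1)
        c=np.int32(proj(p,[v[0],v[1],.05])*S);tiles.append(im[c[1]-140:c[1]+140,c[0]-160:c[0]+160])
cv2.imwrite("pics/fit0.png",np.vstack([np.hstack(tiles[:2]),np.hstack(tiles[2:])])[:,:,::-1])
E
python3 m.py
```

```text
jarpx 1249
jarpx 871
jar [ 0.53530517  0.0905358  -1.31646258] -75.42774969477237 0.46208672098172787
brace [ 0.58393478 -0.06836152  0.14316915] 8.202988144073652 0.07672058997454756
single 0 (array([0.53474227, 0.09827819, 0.19285519]), np.float64(0.29307325615332236)) (array([ 0.58539783, -0.06937981,  0.13903783]), np.float64(0.026355399462857476))
single 1 (array([0.53351326, 0.08782943, 0.27325901]), np.float64(0.12746633260256812)) (array([ 0.5826155 , -0.06811163,  0.14339622]), np.float64(0.02395888948211422))
cap ellipse ((222.83114624023438, 270.338134765625), (26.353199005126953, 27.34330177307129), 79.99209594726562) [0.53325575 0.08718621 0.096     ]
dash 0 [nan nan] nanm.py:22: RuntimeWarning: Mean of empty slice.
  ys,xs=np.nonzero(D);c=at_z(p,[xs.mean(),ys.mean()],.098);d=c[:2]-vj[:2];print("dash",len(xs),d,np.degrees(np.arctan2(d[1],d[0])))
  ret = ret.dtype.type(ret / rcount)
```

```bash
python3 - <<'E'
s=open('m.py').read()
s=s.replace('.05]),32)','.05]),28)\n    if p is ps[0]: m[:173]=0').replace("h<70","h<110")
s=s.replace('    print("jarpx"','    print(np.nonzero(m)[0].min(),np.nonzero(m)[0].max(),np.nonzero(m)[1].min(),np.nonzero(m)[1].max());print("jarpx"')
open('m.py','w').write(s)
E
python3 m.py
```

```text
173 214 293 322
jarpx 954
256 288 209 244
jarpx 870
jar [0.53508519 0.08964749 0.21018774] 12.042870295682983 0.2804878847378628
brace [ 0.58415245 -0.06821013  0.13922028] 7.976734247059166 0.10009989757786086
single 0 (array([0.53506291, 0.09380388, 0.19613642]), np.float64(0.12452993033721715)) (array([ 0.58579754, -0.06969309,  0.14525003]), np.float64(0.03630496167809605))
single 1 (array([0.5336132 , 0.08750247, 0.26348395]), np.float64(0.12797693657558284)) (array([ 0.58254931, -0.06772819,  0.13836381]), np.float64(0.03127934534722532))
cap ellipse ((222.8489227294922, 270.326171875), (26.35797882080078, 27.29326629638672), 82.02247619628906) [0.53328023 0.08715272 0.096     ]
dash 10 [-0.00950308 -0.01245354] -127.34661708543591
```

View pics/fit0.png

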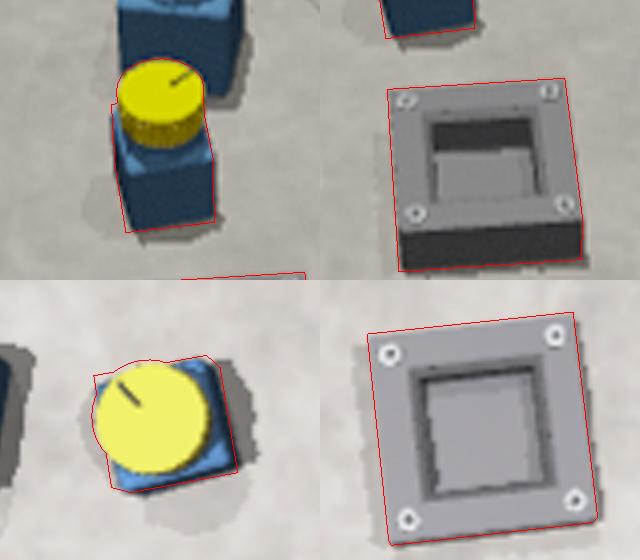

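```bash
python3 - <<'E'
s=open('m.py').read()
s=s.replace('m[:173]=0','m[:186]&=((hsv[...,0]>18)&(hsv[...,0]<40))[:186]').replace("[-1,","[-1,")
open('m.py','w').write(s)
f=open('fit.py').read()
f=f.replace("for u,v in((-w,-w),(w,-w),(w,w),(-w,w))]","for u,v in [(i*(w-p),j*(w-q)) for i in(-1,1) for j in(-1,1) for p,q in((0,ch),(ch*.3,ch*.3),(ch,0))]]").replace("w,z0,z1):","w,z0,z1,ch=0):",1).replace(".029,z,z+.06)",".029,z,z+.06,.006)")
open('fit.py','w').write(f)
E
python3 m.py
```

```text
173 214 293 317
jarpx 882
256 288 209 244
jarpx 870
jar [ 0.5351746   0.08969196 -1.32448061] -75.88714922402302 0.19635648343574474
brace [ 0.58444489 -0.06845293  0.14166955] 8.117067336614623 0.07811143526982223
single 0 (array([0.53578072, 0.09096524, 0.20290354]), np.float64(0.07283191109347098)) (array([ 0.58554485, -0.06941061,  0.14290484]), np.float64(0.026326650943396257))
single 1 (array([0.53362959, 0.08759137, 0.28295694]), np.float64(0.10852017937219727)) (array([ 0.58310044, -0.06789326,  0.14744392]), np.float64(0.029240811946704803))
cap ellipse ((222.8489227294922, 270.326171875), (26.35797882080078, 27.29326629638672), 82.02247619628906) [0.53328023 0.08715272 0.096     ]
dash 10 [-0.00959249 -0.01249801] -127.50700717176397
```

View pics/fit0.png

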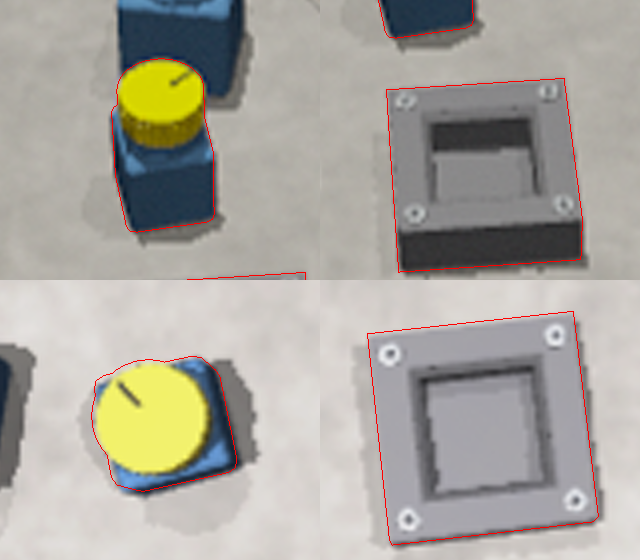

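Picture: jar (top tile (152,418)) with its yellow cap, dash at about 43° world, body yaw about 14° (a ≈ 29°). The outlines match both jar and brace (yaw ≈ 8°). Next: raise, swing over and approach.

```bash
cat >> h.py <<'E'
from scipy.spatial.transform import Rotation as Ro
def down(deg): return (Ro.from_euler('z',deg,degrees=True)*Ro.from_euler('x',180,degrees=True)).as_quat()
def st(tag=""):
    s=ctrl.state();print(tag,"t%.1f"%s["time"],"p",np.round(s["tcp_pos"],4),"F",np.round(s["ft_force"],1),"M",np.round(s["torque"],2),"w%.4f g%.0f"%(s["width"],s["gripper_force"]),"j6 %.2f"%s["joints"][5]);return s
E
python3 - <<'E'
from h import *
s=st("start")
ctrl.move_to([.234,-.606,.5],s["orientation"]);st()
for yaw in range(-180,180,30):
    print(yaw,[None if q is None else np.round(q[5],2) for q in (solve_ik([.5346,.0885,.2],down(yaw)),solve_ik([.584,-.0685,.12],down(yaw-6)),solve_ik([.584,-.0685,.12],down(yaw+54)))])
E
```

```text
start t1.0 p [ 0.2344 -0.6063  0.2248] F [0.1 0.4 0.1] M [-0.   -0.03  0.01] w0.0852 g0 j6 -0.05
 t2.1 p [ 0.2339 -0.6058  0.4982] F [ 0.7  0.1 -0.7] M [ 0.02 -0.01 -0.02] w0.0852 g0 j6 -0.05
-180 [np.float64(-1.46), np.float64(-1.63), np.float64(-2.68)]
-150 [np.float64(-1.99), np.float64(-2.16), None]
-120 [np.float64(-2.51), np.float64(-2.68), np.float64(2.55)]
-90 [None, None, np.float64(2.03)]
-60 [np.float64(2.73), np.float64(2.55), np.float64(1.51)]
-30 [np.float64(2.2), np.float64(2.03), np.float64(0.98)]
0 [np.float64(1.68), np.float64(1.51), np.float64(0.46)]
30 [np.float64(1.16), np.float64(0.98), np.float64(-0.06)]
60 [np.float64(0.63), np.float64(0.46), np.float64(-0.59)]
90 [np.float64(0.11), np.float64(-0.06), np.float64(-1.11)]
120 [np.float64(-0.42), np.float64(-0.59), np.float64(-1.63)]
150 [np.float64(-0.94), np.float64(-1.11), np.float64(-2.16)]
```

```bash
python3 - <<'E'
from h import *
x,y=.5346,.0885;q=down(14)
ctrl.move_to([x,y,.3],q);st()
ctrl.move_linear([x,y,.16],vel=.15)
p=viewer.snapshot("scene");im=cv2.resize(p["frame"],None,fx=4,fy=4,interpolation=cv2.INTER_CUBIC);c=np.int32(proj(p,[x,y,.1])*4)
cv2.imwrite("pics/appr.png",im[c[1]-220:c[1]+180,c[0]-250:c[0]+250,::-1])
st()
ctrl.move_linear([x,y,.081],vel=.08);st("down")
E
```

```text
t4.8 p [0.5349 0.0879 0.3002] F [-0.3  0.   1.1] M [-0.05 -0.05  0.01] w0.0857 g0 j6 1.43
 t6.0 p [0.5352 0.0885 0.1609] F [ 0.6 -0.3 -0. ] M [-0.05 -0.04 -0.05] w0.0853 g0 j6 1.43
down t7.1 p [0.5349 0.0885 0.0814] F [ 0.4 -0.4 -0.1] M [-0.06 -0.03 -0.01] w0.0854 g0 j6 1.43
```

View pics/appr.png

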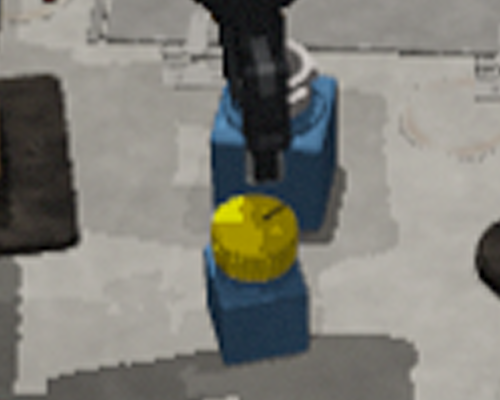

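The gripper is above the cap (about (255,235) in the crop), clear of the big jar behind. Gripping and lifting.

```bash
python3 - <<'E'
from h import *
ctrl.set_gripper(.04,60);st("grip")
ctrl.move_linear([.5346,.0885,.16],vel=.1);st("lift")
ctrl.move_to([.5843,-.0685,.165],down(14-6));s=st("over")
p=viewer.snapshot("scene");z=s["tcp_pos"][2]-.081
from fit import *
hsv=cv2.cvtColor(p["frame"],cv2.COLOR_RGB2HSV)
blue=((hsv[...,0]>95)&(hsv[...,0]<125)&(hsv[...,1]>90)&(hsv[...,2]>30)&near(p,proj(p,[.5843,-.0685,z+.03]),30)).astype(np.uint8)
n,l,sts,_=cv2.connectedComponentsWithStats(blue);k=1+np.argmax(sts[1:,4]);B=l==k;print("blue",sts[k])
# IoU fit on body only, ignoring region of upper part above z+.06 (neck/cap/fingers)
b4=cv2.resize(B.astype(np.float32),None,fx=S,fy=S)>.5
def f(v):
    M=np.zeros((480*S,640*S),np.uint8);hull(p,box(*v,.029,z,z+.06,.006),M)
    E=np.zeros_like(M);hull(p,cyl(v[0],v[1],.029,z+.064,z+.1),E);M[E>0]=0
    bb=b4&(E==0);M=M>0;return 1-(M&bb).sum()/(M|bb).sum()
best=min((minimize(f,[.585,-.0685,a],method="Nelder-Mead",options=dict(initial_simplex=np.array([[.585,-.0685,a],[.59,-.0685,a],[.585,-.063,a],[.585,-.0685,a+.15]]),maxiter=80)) for a in(.0,.14,.28)),key=lambda r:r.fun)
print(best.x,np.degrees(best.x[2]),best.fun)
im=cv2.resize(p["frame"],None,fx=S,fy=S,interpolation=cv2.INTER_CUBIC)
M=np.zeros((480*S,640*S),np.uint8);hull(p,box(*best.x,.029,z,z+.06,.006),M)
cs,_=cv2.findContours(M,0,1);cv2.drawContours(im,cs,-1,(255,0,0),1)
M=np.zeros((480*S,640*S),np.uint8);hull(p,box(*best.x,.029,z,z,0),M)
cs,_=cv2.findContours(M,0,1);cv2.drawContours(im,cs,-1,(255,0,0),1)
c=np.int32(proj(p,[.584,-.0685,.06])*S);cv2.imwrite("pics/over.png",im[c[1]-250:c[1]+200,c[0]-250:c[0]+250,::-1])
E
```

```text
grip t7.5 p [0.5351 0.0883 0.0817] F [-1.  -3.5 11. ] M [-0.52  0.28  0.03] w0.0515 g60 j6 1.43
lift t8.5 p [0.5341 0.0885 0.1594] F [-0.   1.4 -4.8] M [ 0.02 -0.    0.03] w0.0510 g63 j6 1.43
over t9.2 p [ 0.5838 -0.0691  0.1642] F [-0.4  0.6 -5.8] M [0.01 0.01 0.05] w0.0507 g63 j6 1.26
blue [306 211  27  32 565]
[ 0.58375795 -0.06673746  0.11010094] 6.308319102488625 0.04938721029001336
```

View pics/over.png

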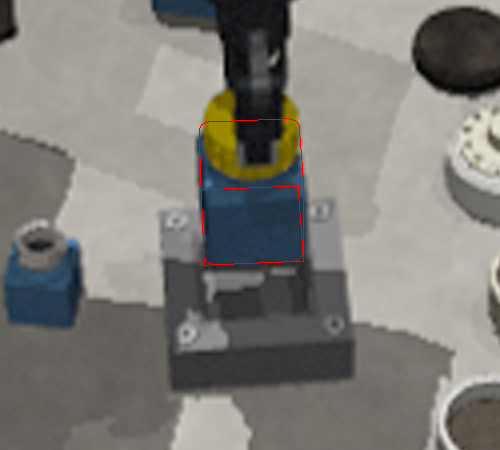

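Jar hangs upright above the brace, and the outline fits its body (about (252,225)). It is offset about −1.8 mm in x and about −2° in yaw from the brace, so I correct for that and lower with force checks.

```bash
cat > ins.py <<'E'
from h import *
x,y=.5858,-.0690;q=down(9)
ctrl.move_to([x,y,.150],q)
st("pre");prev=ctrl.state()["ft_force"]
for z in np.arange(.128,.0885,-.004):
    ctrl.move_linear([x,y,z],vel=.05);s=st("%.3f"%z);F=s["ft_force"]
    if F[2]>12 or np.hypot(F[0],F[1])>15: print("contact");break
E
python3 ins.py
```

```text
pre t9.5 p [ 0.5848 -0.068   0.1492] F [ 0.3 -0.1 -4.5] M [-0.   -0.11 -0.02] w0.0506 g64 j6 1.25
0.128 t10.1 p [ 0.5858 -0.069   0.1278] F [ 0.1  0.5 -4.5] M [-0.01  0.   -0.05] w0.0508 g64 j6 1.25
0.124 t10.3 p [ 0.5857 -0.069   0.1239] F [ 0.4  0.3 -5. ] M [-0.02 -0.03 -0.03] w0.0507 g64 j6 1.25
0.120 t10.6 p [ 0.5861 -0.0689  0.1208] F [-4.4  2.4 14.9] M [ 0.35  0.76 -0.03] w0.0506 g66 j6 1.25
contact
```

```bash
cat > ins2.py <<'E'
from h import *
s=ctrl.state();x,y,z=.5858,-.0690,.121
yaw=9
for k in range(26):
    F=ctrl.state()["ft_force"]
    d=np.clip(np.array(F[:2])*.0003,-.0012,.0012)
    if np.hypot(*F[:2])>2: x+=d[0];y+=d[1]
    if F[2]<10: z-=.003
    elif F[2]>20: z+=.001
    z=max(z,.0885)
    ctrl.move_linear([x,y,z],vel=.04);s=st("%.4f %.4f %.4f"%(x,y,z))
    if s["tcp_pos"][2]<.0935 and s["ft_force"][2]>8: print("bottom?");break
    if abs(x-.5848)>.005 or abs(y+.0687)>.005 : print("drift");break
E
python3 ins2.py
```

```text
0.5846 -0.0683 0.1210 t10.8 p [ 0.5846 -0.0683  0.1212] F [-1.2  0.4  1.1] M [-0.12  0.3  -0.04] w0.0506 g65 j6 1.25
0.5846 -0.0683 0.1180 t11.1 p [ 0.5843 -0.0682  0.1186] F [-7.9  2.4 18.1] M [ 0.19  1.31 -0.1 ] w0.0509 g67 j6 1.25
0.5834 -0.0676 0.1180 t11.3 p [ 0.5832 -0.0675  0.1187] F [-7.   0.6 18.1] M [ 0.01  1.25 -0.11] w0.0511 g66 j6 1.25
0.5822 -0.0674 0.1180 t11.6 p [ 0.5821 -0.0674  0.1187] F [-6.4  1.  17.2] M [-0.04  1.03 -0.08] w0.0507 g66 j6 1.25
0.5810 -0.0671 0.1180 t11.8 p [ 0.581  -0.0672  0.1186] F [-5.7  0.2 13.1] M [-0.29  0.82 -0.1 ] w0.0509 g66 j6 1.25
0.5798 -0.0671 0.1180 t12.1 p [ 0.58   -0.0673  0.1185] F [-3.8 -0.9  9.9] M [-0.45  0.53 -0.06] w0.0508 g66 j6 1.25
0.5787 -0.0673 0.1150 t12.3 p [ 0.5783 -0.0673  0.1157] F [-8.3  1.9 19.9] M [-0.01  1.27 -0.05] w0.0509 g67 j6 1.25
drift
```

```bash
python3 - <<'E'
from h import *
st();t=[]
for n in("scene","top"):
    p=viewer.snapshot(n);im=cv2.resize(p["frame"],None,fx=5,fy=5,interpolation=cv2.INTER_CUBIC);c=np.int32(proj(p,[.582,-.0685,.07])*5)
    t.append(im[c[1]-250:c[1]+250,c[0]-200:c[0]+200])
cv2.imwrite("pics/ct.png",np.hstack(t)[:,:,::-1])
E
```

```text
t12.3 p [ 0.5783 -0.0673  0.1157] F [-8.3  1.9 19.9] M [-0.01  1.27 -0.05] w0.0509 g67 j6 1.25
```

View pics/ct.png

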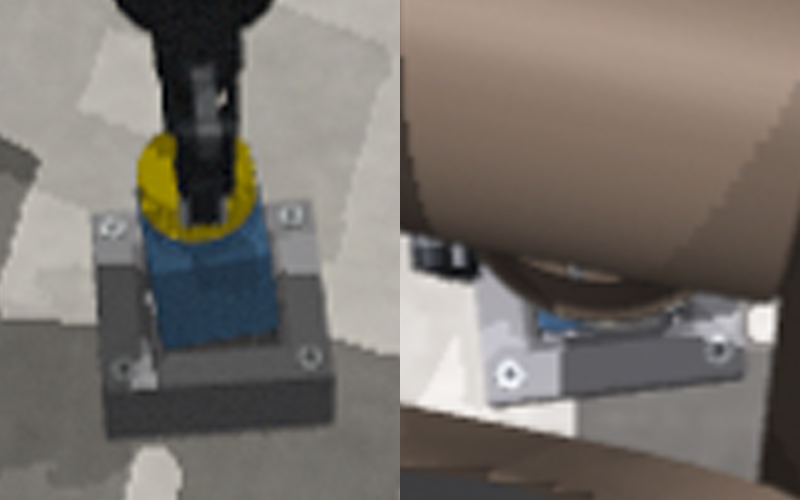

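The jar's top now leans to −x (crop: cap (197,185), base (220,338)). I raise clear and measure position, yaw and tilt against the brace in the same view.

```bash
cat > tilt.py <<'E'
from fit import *
def pose_fit(p,name=None):
    s=ctrl.state();T=np.array(s["tcp_pos"]);hsv=cv2.cvtColor(p["frame"],cv2.COLOR_RGB2HSV)
    g=near(p,proj(p,T-[0,0,.05]),34)
    blue=((hsv[...,0]>95)&(hsv[...,0]<125)&(hsv[...,1]>90)&(hsv[...,2]>30)&g).astype(np.uint8)
    n,l,sts,_=cv2.connectedComponentsWithStats(blue);B=l==1+np.argmax(sts[1:,4])
    b4=cv2.resize(B.astype(np.float32),None,fx=S,fy=S)>.5
    P0=np.array(box(0,0,0,.029,-.0817,-.0217,.006));C0=np.array(cyl(0,0,.028,-.0177,.018))
    def tr(v,P): # v: dx,dy(mm) yaw,tilt(deg), pivot at grasp
        R=Ro.from_euler('y',v[3],degrees=True)*Ro.from_euler('z',v[2],degrees=True)
        return R.apply(P)+T+[v[0]/1e3,v[1]/1e3,0]
    def f(v):
        M=np.zeros((480*S,640*S),np.uint8);hull(p,tr(v,P0),M);E=np.zeros_like(M);hull(p,tr(v,C0),E)
        M=(M>0)&(E==0);bb=b4&(E==0);return 1-(M&bb).sum()/(M|bb).sum()
    best=min((minimize(f,[0,0,a,t],method="Nelder-Mead",options=dict(initial_simplex=np.array([[0,0,a,t],[4,0,a,t],[0,4,a,t],[0,0,a+7,t],[0,0,a,t+4]]),maxiter=150)) for a in(3,12) for t in(-5,0)),key=lambda r:r.fun)
    v=best.x;Bt=tr(v,np.array([[0,0,-.0817]]))[0]
    print("jar d(mm) %.1f %.1f yaw %.1f tilt %.1f"%tuple(v),"err %.3f"%best.fun,"base",np.round(Bt,4),"tcp",np.round(T,4))
    if name:
        im=cv2.resize(p["frame"],None,fx=S,fy=S,interpolation=cv2.INTER_CUBIC)
        M=np.zeros((480*S,640*S),np.uint8);hull(p,tr(v,P0),M);cs,_=cv2.findContours(M,0,1);cv2.drawContours(im,cs,-1,(255,0,0),1)
        vb=[.5855,-.0695,np.radians(8.1)]
        for w,z in((.03075,.035),(.03575,.04),(.055,.04)):
            M[:]=0;hull(p,box(*vb,w,z,z),M);cs,_=cv2.findContours(M,0,1);cv2.drawContours(im,cs,-1,(0,255,0),1)
        c=np.int32(proj(p,[.584,-.0685,.08])*S);cv2.imwrite("pics/"+name,im[c[1]-250:c[1]+200,c[0]-250:c[0]+250,::-1])
    return v,Bt
E
python3 - <<'E'
from tilt import *
s=ctrl.state();ctrl.move_linear([.5840,-.0688,.185],vel=.1);st()
pose_fit(viewer.snapshot("scene"),"tilt.png")
E
```

```text
t13.2 p [ 0.5835 -0.0687  0.1843] F [-0.6 -0.8 -5.2] M [0.06 0.01 0.05] w0.0510 g64 j6 1.24
jar d(mm) -1.7 2.9 yaw 7.6 tilt -1.8 err 0.047 base [ 0.5842 -0.0658  0.1025] tcp [ 0.5834 -0.0687  0.1841]
```

View pics/tilt.png

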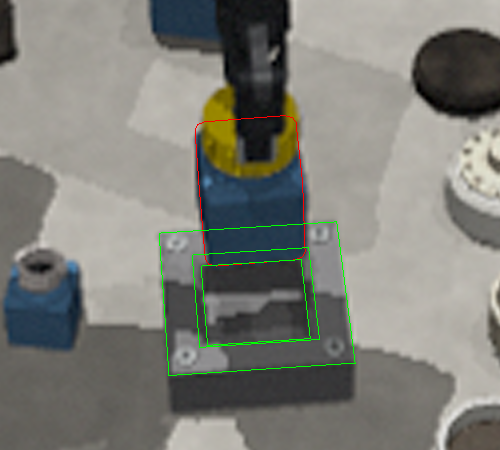

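Brace outline is correct, with the jar tilted about −1.8° in the grip. Wrist moments put the contact at the jar's (+x, −y) corner. I'll compensate the tilt with the tool and probe with light touches, lifting between shifts.

```bash
cat > probe.py <<'E'
from tilt import *
import sys
x,y,tilt,yaw=map(float,sys.argv[1:5])
q=(Ro.from_euler('y',tilt,degrees=True)*Ro.from_quat(down(yaw))).as_quat()
ctrl.move_to([x,y,.14],q);ctrl.move_linear([x,y,.126],vel=.08)
ctrl.hold(.1);F0=np.array(ctrl.state()["ft_force"]);M0=np.array(ctrl.state()["torque"]);print("free",np.round(F0,1),np.round(M0,2))
z=.125
for k in range(14):
    while z>.0895:
        z-=.001;ctrl.move_linear([x,y,z],vel=.03);s=ctrl.state();F=np.array(s["ft_force"])-F0
        if F[2]>7 or np.hypot(*F[:2])>7: break
    M=np.array(s["torque"])-M0
    rx=(-.25*F[0]-M[1])/max(F[2],1);ry=(M[0]-.25*F[1])/max(F[2],1)
    print("t%.1f x %.4f y %.4f z %.4f (%.4f) F"%(s["time"],x,y,z,s["tcp_pos"][2]),np.round(F,1),"M",np.round(M,2),"r %.3f %.3f"%(rx,ry))
    if z<.0935 or s["time"]>27: break
    u=F[:2]/max(np.hypot(*F[:2]),1e-6);st_=.0012
    z+=.002;ctrl.move_linear([x,y,z],vel=.03);x+=st_*u[0];y+=st_*u[1];ctrl.move_linear([x,y,z],vel=.03)
    if abs(x-.584)>.006 or abs(y+.069)>.006: print("out");break
E
python3 probe.py .5843 -.0670 1.8 9
```

```text
free [-0.6 -0.2 -5.3] [ 0.02 -0.07 -0.03]
t14.8 x 0.5843 y -0.0670 z 0.1220 (0.1224) F [-0.3 -2.2  8.8] M [-0.18  0.35  0.05] r -0.033 0.042
t16.0 x 0.5842 y -0.0682 z 0.1210 (0.1215) F [-2.2 -1.8 11.5] M [-0.15  0.49  0.1 ] r 0.005 0.026
t17.3 x 0.5832 y -0.0690 z 0.1200 (0.1207) F [ 3.2 -0.7 10.9] M [ 0.02 -0.47 -0.01] r -0.031 0.017
t18.3 x 0.5844 y -0.0692 z 0.1200 (0.1205) F [ 3.9  0.3 11. ] M [ 0.18 -0.44  0.05] r -0.049 0.009
t19.3 x 0.5856 y -0.0691 z 0.1200 (0.1204) F [3.7 1.3 9.1] M [ 0.08 -0.27  0.04] r -0.073 -0.027
t27.8 x 0.5867 y -0.0687 z 0.0900 (0.0905) F [-5.   0.5 16.8] M [-0.12  0.97 -0.09] r 0.017 -0.014
```

Seated at TCP z ≈ 0.090. I release so the jar settles, straighten the tool, and measure.

```bash
python3 - <<'E'
from tilt import *
ctrl.set_gripper(.08);st("open")
ctrl.move_to([.5860,-.0687,.0895],down(9));st("straight")
p=viewer.snapshot("scene");v,B=pose_fit(p,"seat.png")
hsv=cv2.cvtColor(p["frame"],cv2.COLOR_RGB2HSV)
E
```

```text
open t28.2 p [ 0.5868 -0.0687  0.0899] F [-0.2  0.  -0.2] M [ 0.05 -0.02  0.02] w0.0798 g0 j6 1.25
straight t28.4 p [ 0.5855 -0.0687  0.0895] F [-0.   0.7  0.7] M [ 0.04 -0.01  0.02] w0.0801 g0 j6 1.25
jar d(mm) -2.8 12.2 yaw 5.7 tilt -0.9 err 0.235 base [ 0.5844 -0.0565  0.0079] tcp [ 0.5859 -0.0687  0.0896]
```

View pics/seat.png

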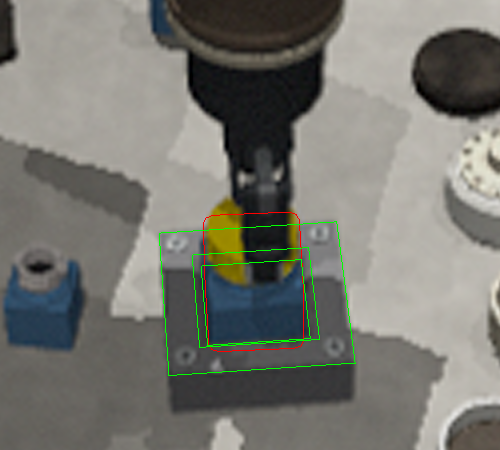

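The jar stands in the pocket (body at crop (255,310) inside the pocket outline), cap on at (252,240). Its body is partly hidden, so that fit's numbers don't count. Regrip, then unscrew in steps, following lateral forces.

```bash
cat > turn.py <<'E'
from h import *
x,y,z=.5850,-.0690,.0895
ctrl.move_linear([x,y,z],vel=.05)
ctrl.set_gripper(.04,75);s=st("grip")
for k,a in enumerate(np.arange(8,59,7.15)):
    F=np.array(ctrl.state()["ft_force"])
    if np.hypot(*F[:2])>3: d=np.clip(F[:2]*.0001,-.0006,.0006);x+=d[0];y+=d[1]
    if F[2]>22: z+=.0004
    ctrl.move_to([x,y,z],down(9+a));s=st("a%.0f"%a)
    if abs(s["torque"][2])>1.5 or np.abs(s["ft_force"]).max()>60: print("stop");break
E
python3 turn.py
```

```text
grip t29.1 p [ 0.5853 -0.0693  0.0901] F [-2.5 -1.9 10.3] M [-0.41  0.51  0.08] w0.0507 g76 j6 1.24
a8 t29.4 p [ 0.5853 -0.0693  0.0903] F [-1.7  0.3 12.2] M [0.13 0.37 0.19] w0.0503 g76 j6 1.10
a15 t29.6 p [ 0.5852 -0.069   0.0904] F [-2.2  3.6 14.3] M [0.65 0.49 0.23] w0.0505 g76 j6 0.98
a22 t29.9 p [ 0.5852 -0.0687  0.0905] F [-2.3  2.  16.4] M [0.57 0.46 0.14] w0.0503 g76 j6 0.85
a29 t30.1 p [ 0.585  -0.0685  0.0905] F [-1.8  3.  15.2] M [0.55 0.43 0.17] w0.0501 g76 j6 0.73
a37 t30.4 p [ 0.5848 -0.0682  0.0905] F [-2.   1.9 16.3] M [0.39 0.43 0.2 ] w0.0506 g76 j6 0.61
a44 t30.6 p [ 0.5847 -0.0682  0.0905] F [-2.4  2.7 16. ] M [0.55 0.51 0.14] w0.0507 g76 j6 0.48
a51 t30.9 p [ 0.5845 -0.0679  0.0905] F [-1.7  2.3 15.7] M [0.52 0.51 0.15] w0.0507 g76 j6 0.36
a58 t31.1 p [ 0.5842 -0.0678  0.0904] F [-3.8  3.1 14.7] M [0.64 0.68 0.16] w0.0505 g76 j6 0.23
```

```bash
python3 - <<'E'
from h import *
s=ctrl.state();x,y=.5842,-.0678
for z in (.0905,.0915,.0925,.0935,.0945):
    ctrl.move_linear([x,y,z],vel=.03);ctrl.hold(.1);st("%.4f"%z)
E
```

```text
0.0905 t31.5 p [ 0.5843 -0.0677  0.0913] F [-3.7  1.7 14.4] M [0.25 0.76 0.08] w0.0504 g76 j6 0.23
0.0915 t31.8 p [ 0.5843 -0.0677  0.0922] F [-3.8  1.1 12.5] M [0.22 0.67 0.1 ] w0.0504 g77 j6 0.23
0.0925 t32.2 p [ 0.5841 -0.0678  0.0924] F [-1.5  0.6  0. ] M [ 0.19  0.1  -0.01] w0.0502 g78 j6 0.23
0.0935 t32.5 p [ 0.5841 -0.0678  0.0934] F [-0.9 -0.  -0.4] M [ 0.13  0.11 -0.02] w0.0504 g78 j6 0.23
0.0945 t32.9 p [ 0.5841 -0.0678  0.0945] F [-1.2  0.7  0.2] M [0.1  0.24 0.02] w0.0505 g78 j6 0.23
```

Fz ≈ 0 means only the cap is being carried, so the thread has let go. Lift and check.

```bash
python3 - <<'E'
from h import *
ctrl.move_linear([.5842,-.0678,.122],vel=.06);ctrl.hold(.5);st("up")
p=viewer.snapshot("scene");im=cv2.resize(p["frame"],None,fx=5,fy=5,interpolation=cv2.INTER_CUBIC);c=np.int32(proj(p,[.584,-.0685,.08])*5)
cv2.imwrite("pics/up.png",im[c[1]-250:c[1]+250,c[0]-250:c[0]+250,::-1])
E
```

```text
up t34.0 p [ 0.5841 -0.0678  0.1219] F [-0.2  0.2  0.3] M [-0.    0.03 -0.01] w0.0505 g78 j6 0.23
```

View pics/up.png

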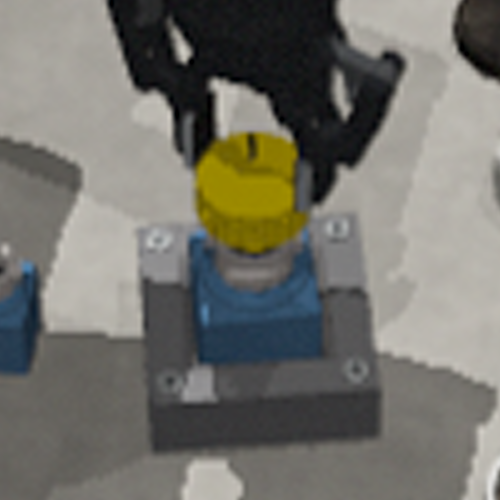

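The cap (252,190) is level above the exposed neck (252,270), with its dash about 90° round. The jar is seated in the brace. Handing in.

```bash
python3 -c "
from h import *
print(ctrl.finish_job())"
```

```text
the job is handed in; nothing more can be done
None
```

The job is handed in (the hand-in gave no verdict): the jar stands in the brace pocket, and the unscrewed cap is held level, about 18 mm above its open mouth.

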